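# Open the soap chest and show its lid on the easel

## Robot

A 6-joint arm with a two-finger parallel gripper is mounted at the origin on the work surface. World frame = base frame: x ahead of the robot, y to its left, z up, the work surface at z = 0. Lengths are in m, angles in degrees, forces in N, time in s.
With the tool pointing down it reaches from about 0.25 to 0.725 m from the base axis. Payload 4 kg.
Tool frame: the origin (TCP) lies at the very end of the fingers, on their centre line; the grasp point (between the pads) lies 19 mm behind it (ctrl.grip_point_offset is the distance from the TCP to the grasp point, in m); z points along the fingers, y is the line along which they close (so a half turn about z gives the same grasp; the last joint's range is limited). The gripper opens to 85 mm and grips with 20 to 120 N. Pads are 22 mm wide; open, the fingers measure 114 mm over their backs; the gripper's body (76 mm by 85 mm) begins 54 mm behind the grasp point. The pads swing forward as they close: fully open they stand 13 mm farther back than shut.
Start: joints at [-70.073, 13.785, 0.286, 76.501, 0, 90], TCP at [0.17, -0.47, 0.231] pointing down, gripper open.
Joint ranges: [-155.79, 155.79], [-60.16, 107.12], [-62.33, 73.08], [-114, 123.19], [-81.49, 82.49], [-180, 180]. Speed limits (degrees/s): [159.86, 159.86, 180, 180, 180, 180].

## Interface

Orientations are given as [roll, pitch, yaw] about the fixed x, y, z axes, in that order (R = Rz(yaw) Ry(pitch) Rx(roll)).
In Python, from station import ctrl, vision, ticket gives the robot as it stands.
- The arm moves only by the shell command python3 -m inch 'ROWS' [FORCE]. ROWS is JSON, a list that holds one entry, the list of rows, each a list of 7 numbers: the shift along the tool's x, y, z in units of 40 mm (1.0 is 40 mm), then the turn, a rotation vector about the tool's x, y, z in units of 6 degrees (1.0 is 6 degrees), then the opening, from 0 (shut) to 1 (fully open). In form: [[[x, y, z, rx, ry, rz, grip], ...]]. A call has 1 to 10 rows; each row shifts and turns the commanded pose from where the row before left it, along the tool's axes as they then stand; what a row does not reach is not made up. A row lasts 1/10 s, in which the tool goes at most 50 mm and 8.59 degrees, less where a joint would pass 70% of its speed; a pose out of reach is approached as far as the arm can. A call is refused whole if a number of a shift passes 1 or a number of a turn 1, either way. A call with a gripper value outside its range is refused whole. The fingers move at their own pace and stop on an object; FORCE is the grip in N (left out, the last holds). Time passes only in rows, so rows that do not move let the fingers close. It gives the time, the measured TCP pose, the force, the opening and the grip force at its end, in the units of the state.
- ctrl.read_state(): the state, without advancing time (a new reading comes with each control period).
- vision.grab_frame(name): name is "scene" or "side" or "wrist"; returns a dict with "pixels" (420x560x3 uint8, red, green, blue), "z_map" (420x560 float32, m along the optical axis (not along the pixel's ray), 0 where there is no reading), "fov_y" (degrees; the focal length in pixels is half the picture's height over the tangent of half this angle, whatever the lens; pixels are square), "cx", "cy" (the principal point, pixels), "k1" (the pictures are not rectified: a ray, as slopes to the right and down, at radius r is drawn at 1 + k1 r^2 times it, then the intrinsics apply), "R" (3x3) and "t" (3): a world point X has camera coordinates R X + t. Camera axes: x right, y down, z forward; pixel columns grow to the right and rows downward; lengths in m; the calibration is good to about 2 mm. A picture is of the moment at which its call begins.
- ticket.close_job(): hands the job in; it is judged then, once.
The state is a dict: "time": time; "joint_pos": joint angles; "joint_vel": joint speeds; "tau": joint torques, N m; "tool_pos": TCP position; "eef_rot": TCP orientation; "contact_force": force on the tool from outside, world axes, zero at the start; "moment": the same for the moment, N m; "finger_gap": finger opening in m; "grasp_force": force on a finger pad.
Only numpy, scipy, OpenCV 4.12 (cv2) and the standard library are available. Lean on these libraries where they do the work, as an engineer would, in place of code of your own. Each camera call takes 0.05 s, during which the arm holds its last target. There are 200 camera calls.

## Task

Open the soap chest for the customers: raise its brass-handled lid until it stands upright, then lift it straight up off its hinge pins. Stand it on the ledge of the dark easel, hinge edge down, still holding it until it stands on the ledge, then leave it leaning back centrally against the easel's rest with its black side facing the lip, and leave the other goods where they are.

Things in the scene. Friction and masses are not known exactly. Their poses are not given: they have to be found in the camera images.
- lid: Loose wooden lid, 0.25-0.42 kg: board 180 mm wide (y), 10 thick (z), black panel on its +z face. Origin on the hinge line, mid-width, mid-thickness. Board runs from 6 mm past the hinge line (+x) to 138 mm before it (-x). +x points from handle to hinge edge, +z out of the black face: up when closed, towards the chest's rear when upright. Let go while open, it falls.
- lid_grip (a point): Middle of the lid's brass handle bar, round, 12 mm thick, 104 long, parallel to the hinge line, in the board's plane, 185 mm from the hinge line; axes as the lid's. Closed: level, 75 mm above the table, its centre line 47 mm in front of the board's edge (room for a finger). The bar can turn in a pinch, so a gripper can keep pointing down while the lid swings up and then hangs from it.
- chest_hinge (a point): Hinge line of the fixed wooden soap chest (122 x 180 x 70 mm): its midpoint, 75 mm above the table, 12 mm behind the rear wall. x points from the chest's front (handle side) to its rear, y along the hinge line, z up. The closed lid rests on the chest's rims and swings up about this line; nothing holds it open.
- chest_bracket (a point): One of the two alike steel brackets, 101 mm either side of the hinge's middle; this point is in the pocket, on the hinge line. The lid's flat pins (12 mm in its x, 5 mm in its z) lie in pockets 14.5 mm wide (x), with some mm of play. The throat on top is 9.5 mm wide: a pin passes only with the lid within about 20 degrees of upright, and is clear after rising 23 mm.
- easel_ledge (a point): Fixed dark wooden easel (95 x 250 mm foot): point on the ledge's top surface, 16 mm above the table, in the middle of the channel for the lid's hinge edge. x points from rest to lip, y along the ledge, z up. The channel is 26 mm wide: lip 14 mm high from 13 mm at +x; rest from 13 mm at -x.
- easel_rest (a point): Middle of the top edge of the easel's rest, on its lip-side face: a board 200 mm wide sloping back (to the easel's -x) by 12 degrees, its top 82 mm above the ledge. The lid leans on it, black face towards the lip; axes as the ledge's.
- tin: bystander: low aluminium tin, 66 mm across, 32 mm high; origin under its centre
- jar_mid: bystander: amber jar, 60 mm across, 62 mm high; origin under its centre
- jar_left: bystander: amber jar, 66 mm across, 70 mm high; origin under its centre
- jar_right: bystander: amber jar, 66 mm across, 70 mm high; origin under its centre
- amber_bottle: bystander: amber bottle, 60 mm across, 170 mm high; origin under its centre
- bowl: bystander: white bowl, 120 mm across, 45 mm high; origin under its centre
- spatula: bystander: spatula, 190 mm long, lying on the table; origin under it

How it is judged:
By the outcome, as a careful person would: the job done as asked, in the order asked, and still so for the second after the job is handed in, with the robot touching nothing.
It also fails if it takes over 61 s, if anything falls off the work surface, if the arm or the gripper's body presses on something with over 40 N, if the wrist force passes 120 N, or if a joint passes its speed limit or range.

## Working session

There is one attempt and no reset: what is moved stays moved. The work goes in short steps, Python scripts to look and compute and a shell command to move; the robot and the scene stay as the last step left them, time stands still between calls to the robot, and variables do not carry over. Pictures are saved under pics/ and viewed, at most 10 in all, crops included, and the job is handed in when it is done.

```bash
mkdir -p pics
cat > h.py <<'E'
import numpy as np,cv2,pickle
from scipy.spatial.transform import Rotation as Ro
def cam(f):
    h=f["pixels"].shape[0]; F=h/2/np.tan(np.radians(f["fov_y"]/2))
    return F
def rays(f,uv):
    F=cam(f); uv=np.atleast_2d(uv).astype(float)
    d=(uv-[f["cx"],f["cy"]])/F; s=d.copy()
    for _ in range(20): s=d/(1+f["k1"]*(s**2).sum(1,keepdims=True))
    return np.c_[s,np.ones(len(s))]
def cloud(f):
    h,w=f["z_map"].shape; v,u=np.mgrid[:h,:w]
    r=rays(f,np.c_[u.ravel(),v.ravel()])*f["z_map"].reshape(-1,1)
    P=(r-f["t"])@np.array(f["R"])
    P[f["z_map"].ravel()==0]=np.nan
    return P.reshape(h,w,3)
def onplane(f,uv,z):
    R=np.array(f["R"]); c=-R.T@f["t"]; d=rays(f,uv)@R
    return c+d*((z-c[2])/d[:,2:3])
def proj(f,X):
    c=np.atleast_2d(X)@np.array(f["R"]).T+f["t"]; s=c[:,:2]/c[:,2:]
    return s*(1+f["k1"]*(s**2).sum(1,keepdims=True))*cam(f)+[f["cx"],f["cy"]]
E
python3 - <<'E'
from station import ctrl,vision
import pickle,cv2
from h import *
fs={n:vision.grab_frame(n) for n in("scene","side")}
pickle.dump(fs,open("f0.pkl","wb"))
for n,f in fs.items():
    cv2.imwrite(f"pics/{n}0.png",f["pixels"][:,:,::-1]); print(n,-np.array(f["R"]).T@f["t"],f["fov_y"],f["k1"])
print(ctrl.read_state())
E
```

```text
scene [1.1725785  0.80914181 0.69808718] 56.585813720146824 0.007221940851525085
side [-0.21394337  0.80852408  0.71734729] 48.57146773671248 -0.14302799471690592
{'time': 0.1, 'joint_pos': array([-7.00740405e+01,  1.38287079e+01,  2.23209447e-01,  7.64989869e+01,
        8.56909662e-04,  9.00000327e+01]), 'joint_vel': array([-0.07111735, -0.07582223,  0.2733571 ,  0.00317774, -0.10996359,
        0.05925993]), 'tau': array([ 1.30557321e-03, -3.73137724e+01,  2.53010005e+01,  1.08137439e-02,
        1.22557694e-04, -2.86905220e-06]), 'tool_pos': array([ 0.17022593, -0.46956577,  0.23050657]), 'eef_rot': array([-1.79895515e+02, -8.56848546e-04,  1.99259252e+01]), 'contact_force': array([-1.1680415 ,  0.56607758, -0.09333521]), 'moment': array([-0.01182113, -0.01330501,  0.0688626 ]), 'grasp_force': 0.0, 'finger_gap': 0.08548419310538069}
```

View pics/scene0.png

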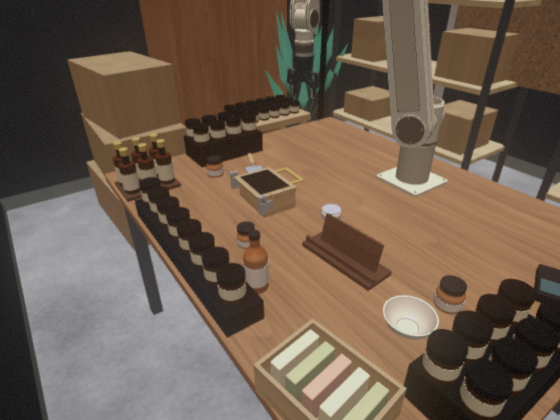

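View pics/side0.png

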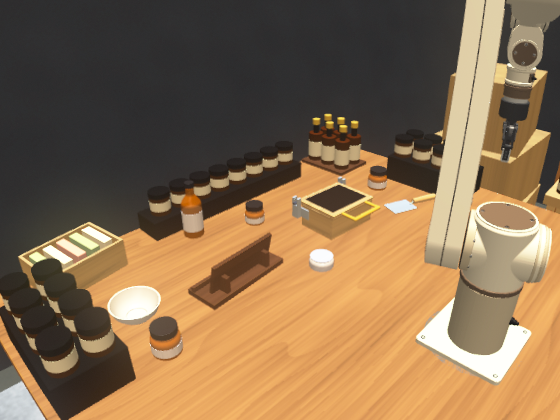

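The scene shot shows the chest at (265,190), with its handle at (290,177) and brackets at (235,180) and (265,203). The easel is at (345,248), and the side view shows the chest at (337,208) and the easel at (240,270). Next I measure both using the depth data.

Run:
```python
import pickle
from h import *
fs=pickle.load(open("f0.pkl","rb"))
box={"scene":((225,160,305,215),(295,210,395,285)),"side":((285,175,385,235),(185,230,290,305))}
for n,f in fs.items():
    P=cloud(f); hsv=cv2.cvtColor(f["pixels"],cv2.COLOR_RGB2HSV)
    x0,y0,x1,y1=box[n][0]; Q=P[y0:y1,x0:x1]; H=hsv[y0:y1,x0:x1].astype(int); z=Q[...,2]
    def rect(m,lab):
        q=Q[m]; (c,s,a)=cv2.minAreaRect(q[:,:2].astype(np.float32)); print(n,lab,len(q),np.round(c,4),np.round(s,4),round(a,1),"z",np.round(np.percentile(q[:,2],[5,50,95]),4))
        return cv2.boxPoints((c,s,a))
    m=(H[...,2]<70)&(z>.07)&(z<.09); m=cv2.morphologyEx(m.astype(np.uint8),cv2.MORPH_OPEN,np.ones((3,3)))>0; rect(m,"panel")
    m=(z>.074)&(z<.087);print(rect(m,"lidtop").round(4).tolist())
    m=(H[...,0]>18)&(H[...,0]<32)&(H[...,1]>150)&(z>.066)&(z<.09); rect(m,"yellow")
    m=(H[...,1]<60)&(H[...,2]>70)&(z>.04)&(z<.12); q=Q[m]
    rect(m,"grey")
    x0,y0,x1,y1=box[n][1]; Q=P[y0:y1,x0:x1]; H=hsv[y0:y1,x0:x1].astype(int); z=Q[...,2]
    m=z>.09; print(rect(m,"resttop").round(4).tolist())
    m=(z>.035)&(z<.085);rect(m,"restface")
    m=(z>.006)&(z<.035)&(H[...,2]<110);print(rect(m,"foot").round(4).tolist())
    m=(z>.024)&(z<.034);rect(m,"lip")
```

```text
scene panel 549 [ 0.5447 -0.1926] [0.1408 0.1038] 85.5 z [0.0797 0.0818 0.0837]
scene lidtop 1293 [ 0.5223 -0.188 ] [0.2279 0.2023] 86.7 z [0.0764 0.0812 0.0835]
[[0.4147000014781952, -0.29589998722076416], [0.6166999936103821, -0.3075999915599823], [0.6298999786376953, -0.08009999990463257], [0.4278999865055084, -0.06840000301599503]]Traceback (most recent call last):
  File "<stdin>", line 13, in <module>
  File "<stdin>", line 9, in rect
    return _quantile_unchecked(
        a, q, axis, out, overwrite_input, method, keepdims, weights)
    return _ureduce(a,
                    func=_quantile_ureduce_func,
    ...<5 lines>...
                    overwrite_input=overwrite_input,
                    method=method)
    r = func(a, **kwargs)
    result = _quantile(arr,
                       quantiles=q,
    ...<2 lines>...
                       out=out,
                       weights=wgt)
    slices_having_nans = np.isnan(arr[-1, ...])
                                  ~~~^^^^^^^^^
IndexError: index -1 is out of bounds for axis 0 with size 0
```

Run:
```python
import pickle
from h import *
fs=pickle.load(open("f0.pkl","rb"))
f=fs["scene"];a=cv2.resize(f["pixels"][155:290,225:400],None,fx=4.4,fy=4.4,interpolation=cv2.INTER_CUBIC)
cv2.imwrite("pics/c1.png",cv2.convertScaleAbs(a,alpha=1.8)[:,:,::-1])
f=fs["side"];a=cv2.resize(f["pixels"][170:310,185:390],None,fx=3.9,fy=3.9,interpolation=cv2.INTER_CUBIC)
cv2.imwrite("pics/c2.png",a[:,:,::-1])
```

```text
(no output)
```

View pics/c1.png

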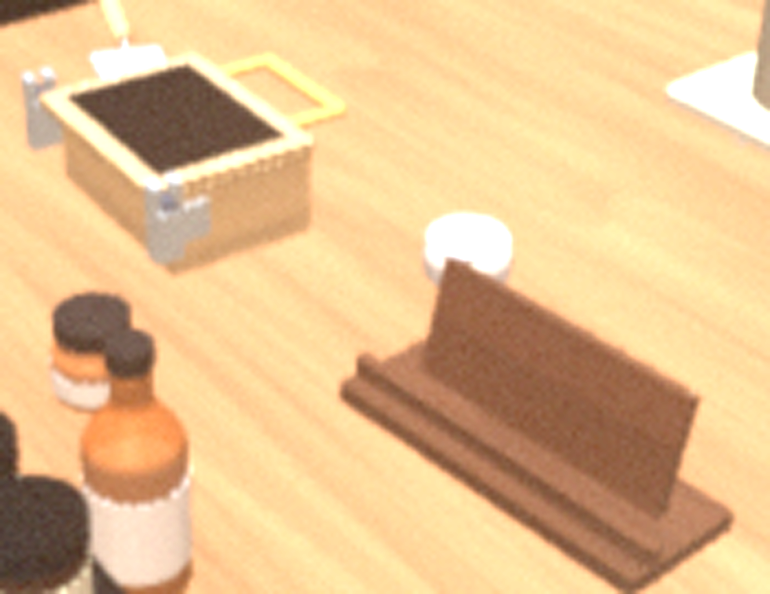

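View pics/c2.png

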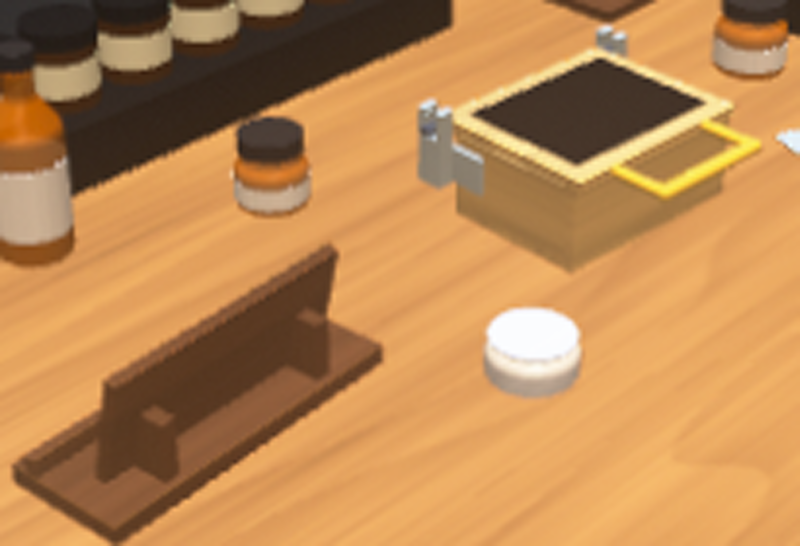

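Crop 1 shows the easel with its lip on the camera side (+x). Crop 2 shows the chest with the handle bar ends at (665,192) and (760,145) and the brackets on the far (+x) side. Both face the same way, so the lid needs no flip. Next I measure both by ray casting.

Run:
```python
import pickle
from h import *
fs=pickle.load(open("f0.pkl","rb"))
S={"scene":((225,155),4.4),"side":((185,170),3.9)}
def un(n,p): o,k=S[n]; return (np.array(p,float)+.5)/k-.5+o
box={"scene":(225,155,305,215),"side":(285,175,385,235)}
for n,f in fs.items():
    P=cloud(f); x0,y0,x1,y1=box[n]
    V=f["pixels"].max(2); z=P[...,2]; m=np.zeros(V.shape,np.uint8)
    m[y0:y1,x0:x1]=((V<75)&(z>.07)&(z<.09))[y0:y1,x0:x1]
    m=cv2.morphologyEx(m,cv2.MORPH_OPEN,np.ones((3,3)))
    c=max(cv2.findContours(m,0,2)[0],key=cv2.contourArea)[:,0]
    X=onplane(f,c,.080)[:,:2]; r=cv2.minAreaRect(X.astype(np.float32)); print(n,"panel",r)
# clicks
H={"scene":[(343,105),(272,55)],"side":[(665,193),(760,146)]}
L={"scene":[(42,98),(190,52),(312,143)],"side":[(450,112),(600,52),(733,105),(578,182)]}
# easel: rest top front edge ends, lip top outer ends, foot corners
E={"scene":[(450,262),(697,399)],"side":[(104,383),(335,246)]}
Fo={"scene":[(342,390),(630,588),(731,518)],"side":[(116,543),(382,352),(16,467)]}
for n,f in fs.items():
    print(n,"handle outer",onplane(f,[un(n,p) for p in H[n]],.075).round(4).tolist())
    print(n,"lid",onplane(f,[un(n,p) for p in L[n]],.080).round(4).tolist())
    print(n,"rest",onplane(f,[un(n,p) for p in E[n]],.098).round(4).tolist())
    print(n,"foot",onplane(f,[un(n,p) for p in Fo[n]],.016).round(4).tolist())
    P=cloud(f)
    for nm,(x0,y0,x1,y1) in {"e":{"scene":(295,210,395,285),"side":(185,230,290,305)}[n]}.items():
        q=P[y0:y1,x0:x1].reshape(-1,3); q=q[q[:,2]>.088]; r=cv2.minAreaRect(q[:,:2].astype(np.float32));print(n,"resttop cloud",len(q),r,q[:,2].max())
```

```text
scene panel ((0.542494535446167, -0.19564709067344666), (0.13891007006168365, 0.10365790128707886), 86.50493621826172)
side panel ((0.5480028986930847, -0.19185209274291992), (0.1412496268749237, 0.10469473153352737), 87.03225708007812)
scene handle outer [[0.4183, -0.1408, 0.075], [0.4108, -0.2474, 0.075]]
scene lid [[0.6105, -0.2813, 0.08], [0.469, -0.2833, 0.08], [0.4815, -0.0974, 0.08]]
scene rest [[0.5259, 0.1111, 0.098], [0.5067, 0.306, 0.098]]
scene foot [[0.5993, 0.0943, 0.016], [0.5809, 0.3379, 0.016], [0.4881, 0.3303, 0.016]]
scene resttop cloud 337 ((0.516294538974762, 0.20664483308792114), (0.017257997766137123, 0.2004288285970688), 5.032320499420166) 0.10094367464739787
side handle outer [[0.4301, -0.1327, 0.075], [0.421, -0.2397, 0.075]]
side lid [[0.6199, -0.1124, 0.08], [0.6039, -0.2774, 0.08], [0.4694, -0.2735, 0.08], [0.4797, -0.095, 0.08]]
side rest [[0.5076, 0.3086, 0.098], [0.5207, 0.1072, 0.098]]
side foot [[0.4709, 0.3371, 0.016], [0.4969, 0.0882, 0.016], [0.5715, 0.3366, 0.016]]
side resttop cloud 353 ((0.5136603713035583, 0.2068188190460205), (0.012993796728551388, 0.1992873251438141), 4.47472620010376) 0.10083676553302152
```

```bash
python3 -m inch '[[[0.845,-0.446,0,0,0,0,0.5],[0.845,-0.446,0,0,0,0,0.5],[0.845,-0.446,0,0,0,0,0.5],[0.845,-0.446,0,0,0,0,0.5],[0.845,-0.446,0,0,0,0,0.5],[0.845,-0.446,0,0,0,0,0.5],[0.845,-0.446,0,0,0,0,0.5],[0.845,-0.446,0,0,0,0,0.5],[0.845,-0.446,0,0,0,0,0.5],[0.845,-0.446,0,0,0,0,0.5]]]' 50
python3 -m inch '[[[0,0,0,0,0,-1,0.5],[0,0,0,0,0,-1,0.5],[0,0,0,0,0,-1,0.5],[0,0,0,0,0,-1,0.5],[0,0,0,0,0,-1,0.5],[0,0,0,0,0,-1,0.5],[0,0,0,0,0,-1,0.5],[0,0,0,0,0,-1,0.5],[0,0,0,0,0,-1,0.5],[0,0,0,0,0,-1,0.5]]]'
python3 -m inch '[[[0,0,0,0,0,-1,0.5],[0,0,0,0,0,0,0.5]]]'
python3 - <<'E'
from station import ctrl,vision
from h import *
f=vision.grab_frame("wrist"); pickle.dump(f,open("w1.pkl","wb")); cv2.imwrite("pics/w1.png",f["pixels"][:,:,::-1])
s=ctrl.read_state(); print(s["tool_pos"],s["eef_rot"],s["joint_pos"])
print(-np.array(f["R"]).T@f["t"],f["R"])
E
```

```text
time: 1.1
tool_pos: [0.4279, -0.1857, 0.231]
eef_rot: [-180.0, 0.0, 19.9]
contact_force: [-0.2, -1.0, -0.3]
finger_gap: 0.0425
grasp_force: 0.0
time: 2.1
tool_pos: [0.427, -0.187, 0.2308]
eef_rot: [-179.9, -0.0, 80.2]
contact_force: [0.2, 0.1, -0.2]
finger_gap: 0.0425
grasp_force: 0.0
time: 2.3
tool_pos: [0.4271, -0.187, 0.2309]
eef_rot: [-179.9, -0.0, 85.9]
contact_force: [0.5, 0.3, -0.1]
finger_gap: 0.0432
grasp_force: 0.0
[ 0.42708901 -0.18700247  0.23092634] [-1.79949109e+02 -2.06526523e-02  8.58081360e+01] [-2.36480234e+01  1.00143942e+01 -4.54644212e+00  7.54940278e+01
  2.52224488e-03  7.05438302e+01]
[ 0.43263492 -0.10382362  0.37433978] [[ 0.99742849 -0.07165548 -0.00137585]
 [-0.06743499 -0.94483476  0.32053051]
 [-0.02426772 -0.31961348 -0.94723719]]
```

View pics/w1.png

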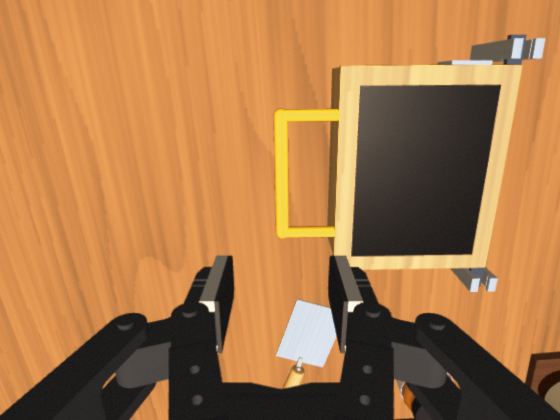

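The wrist view shows the bar running from (282,112) to (283,237), and the panel from (360,85) to (500,85) at the top and (352,256) to (474,256) at the bottom. The bracket tops are at (517,50) and (481,282).

Run:
```python
from h import *
f=pickle.load(open("w1.pkl","rb")); H=cv2.cvtColor(f["pixels"],cv2.COLOR_RGB2HSV).astype(int)
def rect(m,z,n):
    c=max(cv2.findContours(m.astype(np.uint8),0,2)[0],key=cv2.contourArea)[:,0]
    r=cv2.minAreaRect(onplane(f,c,z)[:,:2].astype(np.float32)); print(n,np.round(r[0],4),np.round(r[1],4),r[2])
m=(H[...,0]>20)&(H[...,0]<32)&(H[...,1]>190)&(H[...,2]>130)
b=m.copy(); b[:,295:]=0; rect(b,.075,"bar")
b=(H[...,2]<60);b[:70]=0;b[262:]=0;b[:,:345]=0;b[:,512:]=0;rect(b,.080,"panel")
print("hinge ends",onplane(f,[[517,50],[481,282]],.085))
print("lid corners z.08",onplane(f,[[341,67],[521,67],[335,269],[490,269]],.08).round(4).tolist())
```

```text
bar [ 0.4237 -0.1836] [0.1147 0.016 ] 80.05897521972656
panel [ 0.5465 -0.191 ] [0.1484 0.1107] 86.57958221435547
hinge ends [[ 0.61394906 -0.09417984  0.085     ]
 [ 0.60772048 -0.29701655  0.085     ]]
lid corners z.08 [[0.4798, -0.0979, 0.08], [0.6219, -0.1068, 0.08], [0.4709, -0.2756, 0.08], [0.6178, -0.2867, 0.08]]
```

```bash
python3 -m inch '[[[0.05,0,0.8,0,0,-0.1,0.5],[0,0,0.8,0,0,0,0.5],[0,0,0.8,0,0,0,0.5],[0,0,0.8,0,0,0,0.5],[0,0,0.7,0,0,0,0.5],[0,0,0.475,0,0,0,0.5],[0,0,0,0,0,0,0.5]]]' 50
python3 -m inch '[[[0,0,0,0,0,0,0],[0,0,0,0,0,0,0],[0,0,0,0,0,0,0],[0,0,0,0,0,0,0],[0,0,0,0,0,0,0]]]' 50
python3 - <<'E'
from station import ctrl
s=ctrl.read_state(); print(s)
E
```

```text
time: 3.05
tool_pos: [0.4249, -0.184, 0.0536]
eef_rot: [-179.6, -0.1, 86.4]
contact_force: [-0.1, -0.1, 0.4]
finger_gap: 0.0423
grasp_force: 0.0
time: 3.55
tool_pos: [0.4286, -0.1856, 0.0575]
eef_rot: [179.8, 0.1, 86.5]
contact_force: [0.3, 0.1, 3.9]
finger_gap: 0.0102
grasp_force: 49.0
{'time': 3.55, 'joint_pos': array([-2.34182902e+01,  1.89699772e+01, -2.09021026e+01,  4.99552754e+01,
        2.38500197e-03,  7.00629513e+01]), 'joint_vel': array([ 0.03508826,  0.27869499, -0.03527132, -0.2691282 , -0.07035457,
       -0.02389692]), 'tau': array([-1.44840238e-02, -3.44413376e+01,  1.87939024e+01,  8.30790633e-02,
       -5.42460228e-03,  3.53713101e-02]), 'tool_pos': array([ 0.42862718, -0.18563225,  0.05753303]), 'eef_rot': array([1.79836889e+02, 5.66275937e-02, 8.65186815e+01]), 'contact_force': array([0.33120623, 0.11921492, 3.91781793]), 'moment': array([-0.04413646, -0.09235036,  0.06546183]), 'grasp_force': 48.994683623313904, 'finger_gap': 0.010241965407241461}
```

```bash
python3 -m inch '[[[0,0.006,-0.242,0,0,0,0],[0,0.019,-0.242,0,0,0,0],[0,0.032,-0.240,0,0,0,0],[0,0.044,-0.238,0,0,0,0],[0,0.125,-0.466,0,0,0,0],[0,0.174,-0.450,0,0,0,0],[0,0.22,-0.431,0,0,0,0],[0,0,0,0,0,0,0]]]' 50
python3 - <<'E'
from station import ctrl
s=ctrl.read_state(); print(s["moment"],s["tool_pos"],s["contact_force"])
E
```

```text
time: 4.35
tool_pos: [0.4535, -0.1872, 0.1513]
eef_rot: [179.8, 0.1, 86.5]
contact_force: [-2.9, 0.7, 0.4]
finger_gap: 0.01
grasp_force: 48.9
[0.01494857 0.67018692 0.03701669] [ 0.4535053  -0.18716062  0.15128783] [-2.90701022  0.71733347  0.43946896]
```

```bash
python3 -m inch '[[[0,0.264,-0.406,0,0,0,0],[0,0.305,-0.376,0,0,0,0],[0,0.342,-0.342,0,0,0,0],[0,0.376,-0.305,0,0,0,0],[0,0.406,-0.264,0,0,0,0],[0,0,0,0,0,0,0]]]' 50
python3 -m inch '[[[0,0.431,-0.22,0,0,0,0],[0,0.452,-0.174,0,0,0,0],[0,0.468,-0.125,0,0,0,0],[0,0.239,-0.044,0,0,0,0],[0,0.239,-0.032,0,0,0,0],[0,0.24,-0.019,0,0,0,0],[0,0.24,-0.006,0,0,0,0],[0,0,0,0,0,0,0]]]' 50
python3 - <<'E'
from station import ctrl,vision
from h import *
s=ctrl.read_state(); print(s["moment"],s["tool_pos"],s["contact_force"])
a=[]
for n,(x0,y0,x1,y1) in {"scene":(200,90,330,240),"side":(250,120,380,270)}.items():
    f=vision.grab_frame(n); pickle.dump(f,open(f"{n}2.pkl","wb")); a.append(cv2.convertScaleAbs(cv2.resize(f["pixels"][y0:y1,x0:x1],None,fx=3,fy=3,interpolation=2),alpha=1.4))
cv2.imwrite("pics/up.png",np.hstack(a)[:,:,::-1])
E
```

```text
time: 4.95
tool_pos: [0.52, -0.1906, 0.2193]
eef_rot: [179.9, 0.0, 86.6]
contact_force: [-9.5, 2.1, 12.8]
finger_gap: 0.0099
grasp_force: 51.2
time: 5.75
tool_pos: [0.6137, -0.1962, 0.2426]
eef_rot: [179.8, -0.0, 86.6]
contact_force: [-0.1, 0.7, 5.9]
finger_gap: 0.0101
grasp_force: 54.2
[0.21654432 0.22115083 0.05784597] [ 0.61366468 -0.19615303  0.24261263] [-0.13989241  0.69911569  5.92659877]
```

View pics/up.png

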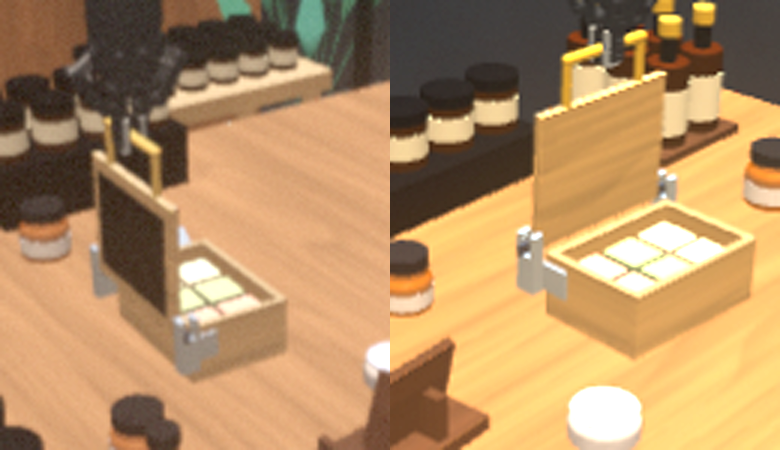

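The lid is upright, with its black face to the rear and its pins in the brackets. Next I lift it straight up.

```bash
python3 -m inch '[[[0,0,-0.15,0,0,0,0],[0,0,-0.15,0,0,0,0],[0,0,-0.15,0,0,0,0],[0,0,-0.15,0,0,0,0],[0,0,-0.15,0,0,0,0],[0,0,0,0,0,0,0]]]' 60
python3 -m inch '[[[0,0,-0.2,0,0,0,0],[0,0,-0.2,0,0,0,0],[0,0,-0.2,0,0,0,0],[0,0,-0.2,0,0,0,0],[0,0,0,0,0,0,0],[0,0,0,0,0,0,0]]]'
python3 - <<'E'
from station import ctrl,vision
from h import *
s=ctrl.read_state(); print(s["moment"],s["tool_pos"],s["contact_force"])
f=vision.grab_frame("side"); pickle.dump(f,open("side3.pkl","wb"))
P=cloud(f); q=P[100:290,230:400].reshape(-1,3); q=q[(q[:,2]>.14)&(q[:,2]<.24)&(abs(q[:,0]-.61)<.06)&(abs(q[:,1]+.2)<.1)]
c=q.mean(0); w=np.linalg.svd(q-c,full_matrices=False)[2][2]; print(len(q),c,w, "lean",np.degrees(np.arcsin(w[2])), "yaw",np.degrees(np.arctan(w[1]/w[0])))
f0=pickle.load(open("f0.pkl","rb"))["side"]; print("bottle",onplane(f0,[[192,236]],0),"jar",onplane(f0,[[254,222]],0))
E
```

```text
time: 6.45
tool_pos: [0.613, -0.1966, 0.2728]
eef_rot: [179.8, 0.0, 86.5]
contact_force: [0.9, -0.2, -3.4]
finger_gap: 0.0104
grasp_force: 58.6
time: 7.05
tool_pos: [0.6123, -0.1964, 0.3035]
eef_rot: [180.0, 0.0, 86.5]
contact_force: [-0.8, -0.4, -3.7]
finger_gap: 0.01
grasp_force: 58.6
[-0.02242696  0.00473902 -0.01994616] [ 0.61226502 -0.1964117   0.30350954] [-0.80793461 -0.40272623 -3.74794422]
1307 [ 0.61299724 -0.18612732  0.19067009] [ 0.99686882 -0.06602458  0.04351221] lean 2.493853326240654 yaw -3.7892775142070754
bottle [[0.78964897 0.17058536 0.        ]] jar [[ 0.71886316 -0.01248878  0.        ]]
```

The lid is off its pins, and its weight of about 3.7 N is on the gripper. Next I carry it over to the easel.

```bash
python3 -m inch '[[[0.2,-0.04,-0.1,0,0,0,0],[0.4,-0.085,-0.1,0,0,0,0],[0.55,-0.12,0,0,0,0,0],[0.55,-0.12,0,0,0,0,0],[0.55,-0.12,0,0,0,0,0],[0.55,-0.12,0,0,0,0,0],[0.55,-0.12,0,0,0,0,0],[0.55,-0.12,0,0,0,0,0],[0.55,-0.12,0,0,0,0,0],[0.55,-0.12,0,0,0,0,0]]]' 60
python3 -m inch '[[[0.55,-0.12,0,0,0,0,0],[0.55,-0.12,0,0,0,0,0],[0.55,-0.12,0,0,0,0,0],[0.55,-0.12,0,0,0,0,0],[0.55,-0.12,0,0,0,0,0],[0.55,-0.12,0,0,0,0,0],[0.55,-0.12,0,0,0,0,0],[0.55,-0.12,0,0,0,0,0],[0.4,-0.08,0,0,0,0,0],[0.22,-0.04,0,0,0,0,0]]]'
python3 -m inch '[[[0,0,0,0,0,-0.25,0],[0,0,0,0,0,-0.5,0],[0,0,0,0,0,-0.4,0],[0,0,0,0,0,-0.2,0],[0,0,0,0,0,0,0],[0,0,0,0,0,0,0],[0,0,0,0,0,0,0]]]'
python3 - <<'E'
from station import ctrl,vision
from h import *
s=ctrl.read_state(); print(s["moment"],s["tool_pos"],s["contact_force"],s["eef_rot"])
for n in("scene","side","wrist"):
    f=vision.grab_frame(n); pickle.dump(f,open(f"{n}4.pkl","wb"))
    p=f["pixels"]
    a=p if n=="wrist" else cv2.resize(p[90:310,{"scene":slice(240,420),"side":slice(150,330)}[n]],None,fx=420/220,fy=420/220,interpolation=2)
    cv2.imwrite(f"pics/{n}4.png",a[:,:,::-1])
a=np.hstack([cv2.imread("pics/scene4.png"),cv2.resize(cv2.imread("pics/wrist4.png"),(440,330))[:,:] if 0 else cv2.copyMakeBorder(cv2.resize(cv2.imread("pics/wrist4.png"),(440,330)),0,90,0,0,0)])
cv2.imwrite("pics/m4.png",a);print(a.shape)
E
```

```text
time: 8.1
tool_pos: [0.58, 0.0082, 0.3117]
eef_rot: [180.0, -0.0, 86.6]
contact_force: [0.3, -0.1, -1.5]
finger_gap: 0.0093
grasp_force: 58.6
time: 9.1
tool_pos: [0.5489, 0.2111, 0.3115]
eef_rot: [-180.0, -0.0, 86.7]
contact_force: [-0.1, -0.2, -2.3]
finger_gap: 0.0098
grasp_force: 58.6
time: 9.8
tool_pos: [0.55, 0.2086, 0.3112]
eef_rot: [-180.0, 0.0, 94.6]
contact_force: [-0.9, -0.3, -2.1]
finger_gap: 0.01
grasp_force: 58.6
[ 0.02740592  0.01008122 -0.042514  ] [0.54996295 0.20862628 0.31119743] [-0.89352067 -0.32774779 -2.07797633] [-1.79998055e+02  7.58477729e-03  9.45879155e+01]
(420, 784, 3)
```

View pics/m4.png

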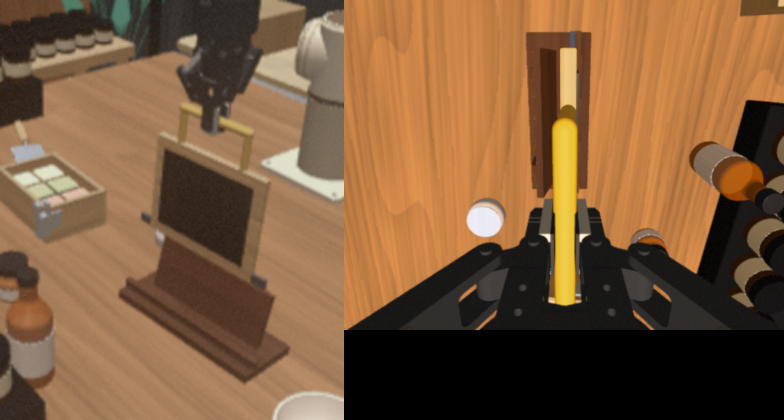

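The scene crop shows the lid hanging above the easel with its black side toward the lip. The wrist view shows the easel foot at columns 527-590 of the mosaic and the lid end-on at 561-576. I will enlarge both for the fine alignment.

Run:
```python
from h import *
f=pickle.load(open("wrist4.pkl","rb"))
a=cv2.convertScaleAbs(cv2.resize(f["pixels"][35:260,225:325],None,fx=2.6,fy=2.6,interpolation=2),alpha=2)
g=pickle.load(open("side4.pkl","rb"))
b=cv2.convertScaleAbs(cv2.resize(g["pixels"][140:310,175:305],None,fx=3.44,fy=3.44,interpolation=2),alpha=1.5)
h=min(len(a),len(b)); c=np.hstack([a[:h],b[:h]])[:,:,::-1]; print(a.shape,b.shape,c.shape); cv2.imwrite("pics/z5.png",c)
```

```text
(585, 260, 3) (585, 447, 3) (585, 707, 3)
```

View pics/z5.png

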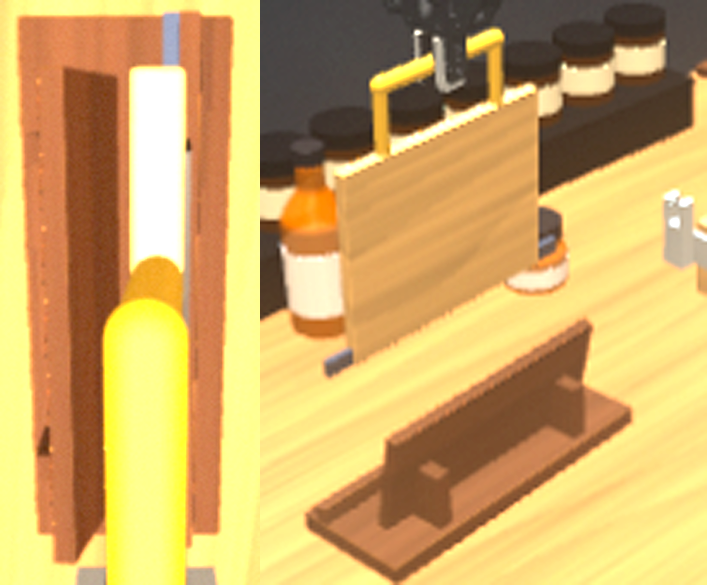

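The zoom shows the rest's top front edge from (65,68) to (78,562) and the lip's inner edge from (181,12) to (188,545). The foot runs from (20,17) to (231,17), the pin from (163,14) to (180,14), and the lid's top edge from (131,66) to (186,66).

Run:
```python
from h import *
f=pickle.load(open("wrist4.pkl","rb"))
u=lambda ps:(np.array(ps,float)+.5)/2.6-.5+[225,35]
def pr(n,ps,z):
    X=onplane(f,u(ps),z)[:,:2]; d=X[1]-X[0]; print(n,X.round(4).tolist(),"mid",X.mean(0).round(4),"len",np.linalg.norm(d).round(4),"yaw",np.degrees(np.arctan2(d[0],-d[1])).round(2))
pr("rest top front",[(65,68),(78,562)],.098)
pr("lip inner",[(181,12),(188,545)],.030)
pr("foot far",[(20,17),(231,17)],.016)
pr("foot right",[(231,17),(216,533)],.012)
pr("lid top +y edge",[(131,66),(186,66)],.311+.019-.047)
pr("pin end",[(163,14),(180,14)],.311+.019-.185)
pr("rest bottom +y corner",[(117,77),(117,78)],.016)
g=pickle.load(open("side4.pkl","rb")); w=lambda ps:(np.array(ps,float)-260*np.array([1,0])+.5)/3.44-.5+[175,140]
R=np.array(g["R"]);c=-R.T@g["t"]; d=rays(g,w([(337,178),(538,88),(355,362),(540,262),(388,440),(590,322),(373,88),(500,37)]))@R
# intersect with lid plane through TCP xy, yaw 4.6
n=np.array([np.cos(np.radians(4.6)),np.sin(np.radians(4.6)),0])
for nm,i,p0 in(("lid",range(4),[.545,.2086,0]),("rest",(4,5),[.5185,.21,0]),("bar",(6,7),[.55,.2086,0])):
    p0=np.array(p0); X=[c+d[k]*(((p0-c)@n)/(d[k]@n)) for k in i]; print(nm,np.round(X,4).tolist(),"mid",np.mean(X,0).round(4))
```

```text
rest top front [[0.5124, 0.3061], [0.5283, 0.1088]] mid [0.5203 0.2075] len 0.198 yaw 4.62
lip inner [[0.5543, 0.335], [0.5806, 0.0879]] mid [0.5674 0.2114] len 0.2485 yaw 6.09
foot far [[0.4846, 0.3288], [0.5766, 0.3362]] mid [0.5306 0.3325] len 0.0924 yaw 94.55
foot right [[0.5769, 0.3366], [0.5962, 0.0873]] mid [0.5866 0.212 ] len 0.25 yaw 4.43
lid top +y edge [[0.5396, 0.3], [0.5491, 0.3008]] mid [0.5443 0.3004] len 0.0096 yaw 94.6
pin end [[0.5457, 0.3223], [0.5509, 0.3228]] mid [0.5483 0.3225] len 0.0052 yaw 94.62
rest bottom +y corner [[0.5287, 0.3074], [0.5287, 0.307]] mid [0.5287 0.3072] len 0.0004 yaw 4.05
lid [[0.5372, 0.3059, 0.2811], [0.5519, 0.1228, 0.2803], [0.5371, 0.3067, 0.146], [0.5516, 0.1271, 0.1435]] mid [0.5444 0.2156 0.2127]
rest [[0.5109, 0.3047, 0.0952], [0.5273, 0.1009, 0.0908]] mid [0.5191 0.2028 0.093 ]
bar [[0.5453, 0.267, 0.3271], [0.5545, 0.1532, 0.3262]] mid [0.5499 0.2101 0.3267]
```

The yaw matches. The lid's bottom is about 6 mm too far toward the lip and about 1.5 mm off centre in y. I will correct both and descend.

```bash
python3 -m inch '[[[-0.015,-0.08,0,0,0,0,0],[-0.02,-0.085,0,0,0,0,0],[0,0,0.2,0,0,0,0],[0,0,0.4,0,0,0,0],[0,0,0.4,0,0,0,0],[0,0,0.4,0,0,0,0],[0,0,0.3,0,0,0,0],[0,0,0.2,0,0,0,0],[0,0,0.1,0,0,0,0],[0,0,0,0,0,0,0]]]'
python3 - <<'E'
from station import ctrl,vision
from h import *
s=ctrl.read_state(); print(s["moment"],s["tool_pos"],s["contact_force"],s["eef_rot"])
f=vision.grab_frame("wrist"); pickle.dump(f,open("w6.pkl","wb"))
g=vision.grab_frame("scene"); pickle.dump(g,open("s6.pkl","wb"))
a=cv2.convertScaleAbs(cv2.resize(f["pixels"][20:260,210:330],None,fx=2.4,fy=2.4,interpolation=2),alpha=2)
b=cv2.convertScaleAbs(cv2.resize(g["pixels"][130:290,280:400],None,fx=3.6,fy=3.6,interpolation=2),alpha=1.8)
c=np.hstack([a,b])[:,:,::-1]; cv2.imwrite("pics/z6.png",c); print(a.shape,b.shape)
E
```

```text
time: 10.95
tool_pos: [0.5433, 0.207, 0.2308]
eef_rot: [-180.0, 0.0, 94.6]
contact_force: [0.1, 0.2, -2.1]
finger_gap: 0.0097
grasp_force: 58.5
[-0.02053717  0.01345489  0.0234968 ] [0.54325762 0.20699702 0.23080332] [ 0.0853546   0.16441205 -2.14023324] [-1.79962456e+02  9.77809110e-03  9.46282348e+01]
(576, 288, 3) (576, 432, 3)
```

View pics/z6.png

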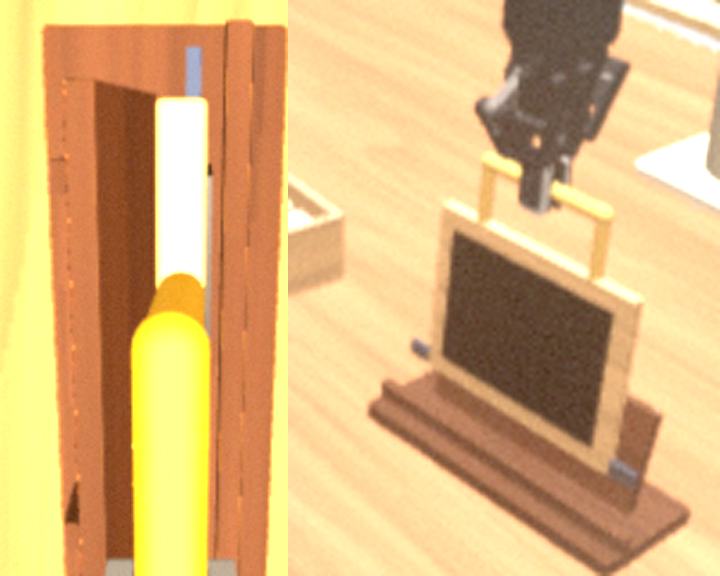

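The wrist crop shows the pin at columns 185-201, between the rest's foot at 155 and the lip at 225. So the lid is centred over the channel with its black face to the lip. Next I lower it slowly until it touches.

```bash
python3 -m inch '[[[0,0,0.2,0,0,0,0],[0,0,0.3,0,0,0,0],[0,0,0.25,0,0,0,0],[0,0,0.15,0,0,0,0],[0,0,0.05,0,0,0,0],[0,0,0,0,0,0,0],[0,0,0,0,0,0,0]]]'
python3 -m inch '[[[0,0,0.03,0,0,0,0],[0,0,0.03,0,0,0,0],[0,0,0,0,0,0,0],[0,0,0,0,0,0,0]]]'
python3 -m inch '[[[0,0,0.03,0,0,0,0],[0,0,0,0,0,0,0],[0,0,0,0,0,0,0]]]'
```

```text
time: 11.75
tool_pos: [0.5437, 0.2071, 0.1935]
eef_rot: [180.0, -0.0, 94.6]
contact_force: [0.6, -0.1, -3.0]
finger_gap: 0.0094
grasp_force: 58.5
time: 12.15
tool_pos: [0.5434, 0.207, 0.1909]
eef_rot: [180.0, -0.0, 94.6]
contact_force: [-0.9, 0.0, -3.0]
finger_gap: 0.0098
grasp_force: 58.5
time: 12.45
tool_pos: [0.5441, 0.2071, 0.1907]
eef_rot: [179.9, -0.0, 94.6]
contact_force: [0.3, -0.7, 3.6]
finger_gap: 0.0094
grasp_force: 59.1
```

```bash
python3 -m inch '[[[0,-0.12,0.005,0,0,0,0],[0,-0.25,0.02,0,0,0,0],[0,-0.25,0.025,0,0,0,0],[0,0,0,0,0,0,0]]]'
python3 -m inch '[[[0,-0.16,0.028,0,0,0,0],[0,-0.165,0.032,0,0,0,0],[0,0,0,0,0,0,0],[0,0,0,0,0,0,0]]]'
python3 -m inch '[[[0,-0.08,0.019,0,0,0,0],[0,-0.08,0.019,0,0,0,0],[0,0,0,0,0,0,0],[0,0,0,0,0,0,0]]]'
```

```text
time: 12.85
tool_pos: [0.5183, 0.2051, 0.1889]
eef_rot: [179.9, -0.0, 94.6]
contact_force: [0.8, -0.2, 6.1]
finger_gap: 0.0097
grasp_force: 59.3
time: 13.25
tool_pos: [0.5054, 0.2042, 0.1862]
eef_rot: [179.9, -0.0, 94.6]
contact_force: [-1.3, 0.1, 7.3]
finger_gap: 0.01
grasp_force: 60.3
time: 13.65
tool_pos: [0.4996, 0.2037, 0.1848]
eef_rot: [179.9, -0.0, 94.6]
contact_force: [-0.0, -0.9, 7.8]
finger_gap: 0.0097
grasp_force: 60.3
```

```bash
python3 -m inch '[[[0,-0.06,0.005,0,0,0,0],[0,-0.05,0.005,0,0,0,0],[0,0,0,0,0,0,0],[0,0,0,0,0,0,0]]]'
python3 -m inch '[[[0,-0.06,0.01,0,0,0,0],[0,-0.05,0.01,0,0,0,0],[0,0,0,0,0,0,0],[0,0,0,0,0,0,0]]]'
python3 - <<'E'
from station import ctrl,vision
from h import *
s=ctrl.read_state(); print(s["moment"],s["tool_pos"],s["contact_force"])
for n,sl in(("scene",(slice(120,300),slice(280,410))),("side",(slice(130,310),slice(170,300)))):
    f=vision.grab_frame(n); pickle.dump(f,open(n+"7.pkl","wb")); P=cloud(f)[sl].reshape(-1,3)
    q=P[(P[:,2]>.11)&(P[:,2]<.145)&(abs(P[:,0]-.525)<.04)&(abs(P[:,1]-.21)<.085)]; c=np.median(q,0)
    for _ in range(3):
        w=np.linalg.svd(q-q.mean(0),full_matrices=False)[2][2]; d=(q-q.mean(0))@w; q=q[abs(d)<.006]
    w*=np.sign(w[0]); print(n,len(q),q.mean(0),w,"lean",np.degrees(np.arcsin(w[2])))
E
```

```text
time: 14.05
tool_pos: [0.4952, 0.2033, 0.1836]
eef_rot: [179.9, -0.0, 94.6]
contact_force: [0.7, 0.5, 4.9]
finger_gap: 0.0098
grasp_force: 60.0
time: 14.45
tool_pos: [0.4904, 0.2027, 0.1819]
eef_rot: [-180.0, 0.0, 94.6]
contact_force: [2.6, 0.6, 0.1]
finger_gap: 0.0097
grasp_force: 58.9
[ 0.23210189 -0.7916754  -0.03083538] [0.49040514 0.20274679 0.1819064 ] [2.56838424 0.6070872  0.10898587]
scene 752 [0.51866579 0.21549946 0.1277568 ] [0.93522514 0.077887   0.3453803 ] lean 20.20501210988765
side 449 [0.50803084 0.21484909 0.12756818] [0.93704563 0.0723071  0.34163895] lean 19.97675919752382
```

The lid leans at 20° and now touches the rest. Next I release it gently.

```bash
python3 -m inch '[[[0,0,0,0,0,0,0],[0,0,0,0,0,0,0]]]' 20
python3 -m inch '[[[0,0,0,0,0,0,0.2],[0,0,0,0,0,0,0.3],[0,0,0,0,0,0,0.45],[0,0,0,0,0,0,0.45],[0,0,0,0,0,0,0.45]]]' 20
python3 - <<'E'
from station import ctrl,vision
from h import *
f=vision.grab_frame("side"); P=cloud(f)[130:310,170:300].reshape(-1,3)
q=P[(P[:,2]>.11)&(P[:,2]<.145)&(abs(P[:,0]-.525)<.04)&(abs(P[:,1]-.21)<.085)]
for _ in range(3):
    w=np.linalg.svd(q-q.mean(0),full_matrices=False)[2][2]; d=(q-q.mean(0))@w; q=q[abs(d)<.006]
print(len(q),q.mean(0),w,np.degrees(np.arcsin(w[2])))
E
```

```text
time: 14.75
tool_pos: [0.4904, 0.2027, 0.182]
eef_rot: [-180.0, 0.0, 94.6]
contact_force: [3.1, 2.0, -1.5]
finger_gap: 0.0099
grasp_force: 58.8
time: 15.25
tool_pos: [0.4904, 0.2027, 0.1825]
eef_rot: [-180.0, 0.0, 94.6]
contact_force: [-0.7, -1.3, 0.6]
finger_gap: 0.0384
grasp_force: 0.0
455 [0.50820319 0.21410417 0.12756214] [-0.93776876 -0.07064686 -0.33999819] -19.876763878826555
```

Released, and it hasn't moved. Now I retract upward and check.

```bash
python3 -m inch '[[[0,0,-0.2,0,0,0,0.45],[0,0,-0.4,0,0,0,0.45],[0,0,-0.6,0,0,0,0.45],[0,0,-0.6,0,0,0,0.45],[0,0,-0.6,0,0,0,0.45],[0,-0.4,-0.4,0,0,0,0.45],[0,-0.6,0,0,0,0,0.45],[0,-0.6,0,0,0,0,0.45],[0,0,0,0,0,0,0.45],[0,0,0,0,0,0,0.45]]]'
python3 - <<'E'
from station import ctrl,vision
from h import *
f=vision.grab_frame("scene"); g=vision.grab_frame("side")
a=cv2.convertScaleAbs(cv2.resize(f["pixels"][130:330,230:450],None,fx=1.8,fy=1.8,interpolation=2),alpha=1.8)
b=cv2.convertScaleAbs(cv2.resize(g["pixels"][130:330,150:370],None,fx=1.8,fy=1.8,interpolation=2),alpha=1.4)
cv2.imwrite("pics/end.png",np.hstack([a,b])[:,:,::-1]); print(ctrl.read_state()["contact_force"])
P=cloud(g)[130:310,170:300].reshape(-1,3)
q=P[(P[:,2]>.11)&(P[:,2]<.145)&(abs(P[:,0]-.525)<.04)&(abs(P[:,1]-.21)<.12)]; print(q[:,1].min(),q[:,1].max())
q=P[(P[:,2]>.06)&(P[:,2]<.092)&(abs(P[:,0]-.525)<.03)&(abs(P[:,1]-.21)<.13)]; print("rest",q[:,1].min(),q[:,1].max())
E
```

```text
time: 16.3
tool_pos: [0.4269, 0.1977, 0.2954]
eef_rot: [179.9, -0.0, 94.6]
contact_force: [0.5, -0.2, -0.4]
finger_gap: 0.0385
grasp_force: 0.0
[ 0.38099759 -0.25570214 -0.01048056]
0.11697980190192678 0.298895692851237
rest 0.10755893704145508 0.30913393610251255
```

View pics/end.png

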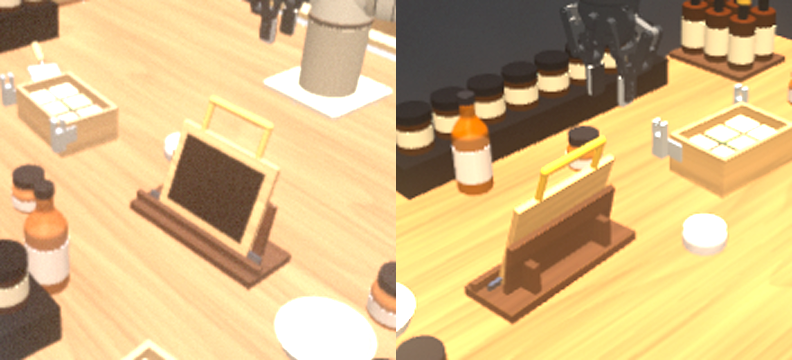

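The final view shows the lid leaning on the easel: board centred at (220,195) in the left half, black side to the lip, hinge edge in the channel. It is centred to within a millimetre (lid y 0.117 to 0.299, rest y 0.108 to 0.309). The other goods are where they were and the gripper is clear.

```bash
python3 -c "
from station import ticket; print(ticket.close_job())"
```

```text
the job is handed in; nothing more can be done
None
```

The job is handed in: the lid came off its hinge pins and now leans centrally on the easel, black side toward the lip, with the other goods left where they were and the gripper clear.

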